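# Close the balance's draught shield and zero it

### The arm

A 6-joint arm with a two-finger parallel gripper is mounted at the origin on the work surface. World frame = base frame: x ahead of the robot, y to its left, z up, the work surface at z = 0. Lengths are in m, angles in rad, forces in N, time in s.
With the tool pointing down it reaches from about 0.225 to 0.875 m from the base axis. Payload 3.4 kg.
Tool frame: the origin (TCP) lies midway between the tips of the shut fingers; the grasp point (between the pads) lies 19 mm behind it (manip.grip_point_offset is the distance from the TCP to the grasp point, in m); z points along the fingers, y is the line along which they close (so a half turn about z gives the same grasp; the last joint's range is limited). The gripper opens to 85 mm and grips with 20 to 120 N. Pads are 22 mm wide; open, the fingers measure 114 mm over their backs; the gripper's body (76 mm by 85 mm) begins 54 mm behind the grasp point. The pads swing forward as they close: fully open they stand 13 mm farther back than shut.
Start: joints at [1.171, 0.276, 1.505, -0, 1.361, -0.121], TCP at [0.158, 0.553, 0.191] pointing down, gripper open.
Joint ranges: [-2.89, 2.89], [-0.75, 2.08], [0.22, 2.7], [-1.18, 4.32], [0.11, 2.71], [-2.7, 2.7]. Speed limits (rad/s): [2.57, 2.57, 3.14, 3.14, 3.14, 3.14].

### API

Orientations are given as a unit quaternion [w, x, y, z].
In Python, from rig import manip gives the robot as it stands.
- The arm moves only by the shell command python3 -m handwheel 'ROWS' [FORCE]. ROWS is JSON, a list of rows, each an object with "translation": the shift along the tool's x, y, z in m, a list of three; "angular": the turn, a rotation vector about the tool's x, y, z in degrees, a list of three; "hand": the closure, from 0 (fully open) to 1 (shut). A call has 1 to 10 rows; each row shifts and turns the commanded pose from where the row before left it, along the tool's axes as they then stand; what a row does not reach is not made up. A row lasts 1/12 s, in which the tool goes at most 41.7 mm and 7.16 degrees, less where a joint would pass 70% of its speed; a pose out of reach is approached as far as the arm can. A call with a gripper value outside its range is refused whole. The fingers move at their own pace and stop on an object; FORCE is the grip in N (left out, the last holds). Time passes only in rows, so rows that do not move let the fingers close. It gives the time, the measured TCP pose, the force, the opening and the grip force at its end, in the units of the state.
- manip.get_state(): the state, without advancing time (a new reading comes with each control period).
- manip.get_image(name): name is "side" or "top"; returns the picture (400x640x3 uint8, red, green, blue); there is no depth.
- manip.camera_info(name): a dict with "camera_matrix" (3x3 intrinsics, pixels), "eye" and "orientation" of the camera in the world. Camera axes: x right, y down, z forward; pixel columns grow to the right and rows downward; lengths in m; the calibration is good to about 2 mm. A picture is of the moment at which its call begins. camera_info takes no time and is no camera call.
- manip.sign_off(): hands the job in; it is judged then, once.
The state is a dict: "clock": time; "qpos": joint angles; "qd": joint speeds; "effort": joint torques, N m; "position": TCP position; "ee_rot": TCP orientation; "contact_force": force on the tool from outside, world axes, zero at the start; "moment": the same for the moment, N m; "width": finger opening in m; "gripper_force": force on a finger pad.
Only numpy, scipy, OpenCV 4.12 (cv2) and the standard library are available. Lean on these libraries where they do the work, as an engineer would, in place of code of your own. Each camera call takes 0.05 s, during which the arm holds its last target. There are 200 camera calls.

### The job

The balance in the fume hood stands with its draught shield open and a mineral specimen on its pan. With your fingertips push the glass top cover and the glass side door fully shut by their blue tabs, in either order, and only then press the green zero key all the way down and let it go. Just push: pinch and lift nothing, do not press the red key, leave the specimen lying as it is on the pan, and do not disturb the things standing around.

Things in the scene. Friction and masses are not known exactly. Their poses are not given: they have to be found in the camera images.
- balance: White laboratory balance, fixed; base 320 x 210 mm, top at z = 70 mm. Origin on the bench; x to its rear, y to its left, z up (turned up to 0.25 rad about vertical). Base x -175 to +145 mm. On it a clear glass shield with grey edges: x -75 to +125, y -95 to +101, z 70 to 150 mm; the cover above it tops out at z = 156 mm. Console in front: green key left, red key right.
- cover (a joint): Glass top cover, sliding along the balance's x: 0 = fully shut (end stop), grows as it is open towards the rear, at most 0.080 m. It starts 0.045 to 0.075 open, slides with about 1.5 N of friction and stays where it is left.
- cover_push (a point): Centre of the rear (balance +x) face of the cover's blue upright tab; push it towards the balance's front (-x) to shut the cover. The tab is a blade 12 mm thick in x, 90 mm long in y, from the cover's top face (z 156 mm) up to z = 182 mm (front half 5 mm lower); this point is at z = 169 mm. Moves with the cover; at balance x = -40 mm when shut.
- side_door (a joint): Glass side door on the shield's left (+y), an upright panel (outer face at y = +101 mm, z 74 to 148 mm) sliding along the balance's x: 0 = fully shut (end stop), grows as it is open towards the rear, at most 0.080 m. Starts 0.045 to 0.075 open; about 1.5 N of friction; stays where it is left.
- door_push (a point): Centre of the rear (balance +x) face of the door's blue tab; push it towards the balance's front (-x) to shut the door. The tab is a blade 12 mm thick in x, standing out 40 mm from the door's outer face (y 101 to 141 mm), z 104 to 146 mm (front half to 141); this point is at y = 121, z = 125 mm. Moves with the door; at balance x = -40 mm when shut. Free space below it.
- zero_key (a joint): Green zero key: 0 = up, 0.006 m = fully down; a spring needing about 5 N for full travel brings it up again.
- zero_key_top (a point): Centre of the top face of the green zero key (30 mm across) on the console, 140 mm in front of the balance's origin and 65 mm to the left. It is pressed straight down.
- power_key (a joint): Red power key: 0 = up, 0.006 m = fully down. Not to be pressed.
- power_key_top (a point): Centre of the top face of the red power key, 140 mm in front of the balance's origin and 65 mm to the right.
- specimen_center (a point): Dark mineral specimen, 50 mm across and 38 mm high, loose on the steel pan inside the shield; this point is at its middle.
- weight: Small brass calibration weight, 22 mm across, 30 mm high, standing loose on the console between the two keys; origin under its centre.
- vial: Amber vial with white cap, 26 mm across, 55 mm high, loose, to the right of the balance; origin under its centre.
- spatula: Flat steel laboratory spatula, 150 x 14 mm, 5 mm thick, lying on the bench to the left of the balance; origin under its middle.
- bottle0: Reagent bottle with blue cap, 74 mm across, 170 mm high, at the right of the bench; origin under its centre.
- bottle1: As bottle0, paler contents.
- bottle2: As bottle0.
- beaker: Glass beaker 70 mm across, 85 mm high, at the left of the bench; origin under its centre.

How it is judged:
By the outcome, as a careful person would: the job done as asked, in the order asked, and still so for the second after the job is handed in, with the robot touching nothing.
It also fails if it takes over 58 s, if anything falls off the work surface, if the arm or the gripper's body presses on something with over 40 N, if the wrist force passes 120 N, or if a joint passes its speed limit or range.

## Working session

There is one attempt and no reset: what is moved stays moved. The work goes in short steps, Python scripts to look and compute and a shell command to move; the robot and the scene stay as the last step left them, time stands still between calls to the robot, and variables do not carry over. Pictures are saved under pics/ and viewed, at most 10 in all, crops included, and the job is handed in when it is done.

```bash
mkdir -p pics
python3 - <<'E'
from rig import manip
import cv2
for n in("side","top"):
    im=manip.get_image(n); cv2.imwrite(f"pics/{n}0.png",im[:,:,::-1]); print(n,manip.camera_info(n))
print(manip.get_state())
E
```

```text
side {'camera_matrix': array([[428.41785539,   0.        , 311.32635097],
       [  0.        , 428.41785539, 201.29519   ],
       [  0.        ,   0.        ,   1.        ]]), 'eye': array([ 0.31762235, -1.05540554,  1.22768523]), 'orientation': array([-0.37095938,  0.92454408, -0.07954745,  0.0357714 ])}
top {'camera_matrix': array([[492.31345112,   0.        , 315.64896939],
       [  0.        , 492.31345112, 194.24943186],
       [  0.        ,   0.        ,   1.        ]]), 'eye': array([0.35772274, 0.01559068, 1.64440894]), 'orientation': array([-0.02827797,  0.71552585, -0.69729723,  0.03161783])}
{'clock': 0.1, 'qpos': array([ 1.17101355e+00,  2.76528010e-01,  1.50601583e+00,  1.02482944e-05,
        1.36068415e+00, -1.20990889e-01]), 'qd': array([-0.00103489, -0.00025035, -0.00193301,  0.00015982, -0.00063691,
       -0.00059838]), 'effort': array([ 8.23794671e-04, -4.17707527e+01, -2.46402687e+01, -8.40455573e-05,
        5.98475963e-03,  4.08141659e-06]), 'position': array([0.15802361, 0.552304  , 0.19052469]), 'ee_rot': array([-2.15352683e-04,  1.38945960e-01,  9.90299627e-01, -7.88810334e-04]), 'contact_force': array([ 0.24880403,  0.05857831, -0.56442927]), 'moment': array([-0.013008  ,  0.01231462,  0.01868431]), 'gripper_force': 0.0, 'width': 0.08544850847363085}
```

View pics/side0.png

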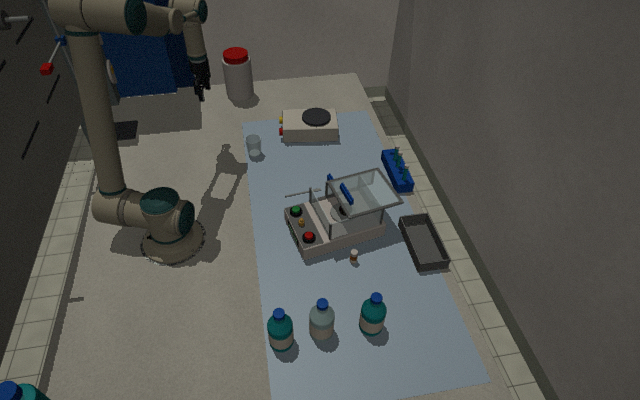

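View pics/top0.png

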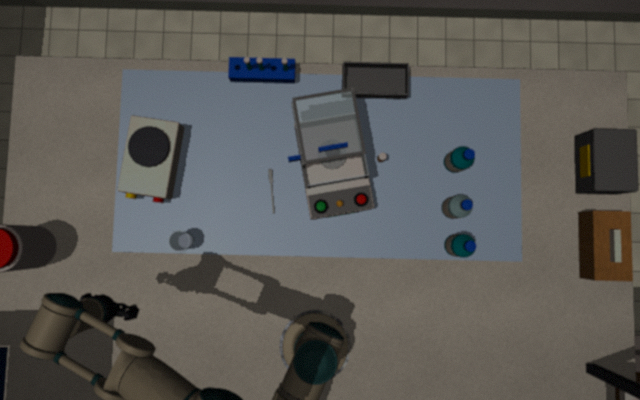

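The top view shows the green key near (321,206), red key (361,199), brass weight (340,203), cover tab (333,147) and door tab (294,158). The side view shows green (296,211), red (309,237), cover tab (346,193) and door tab (330,178).

```bash
cat > h.py <<'E'
import numpy as np, cv2
from rig import manip
from scipy.spatial.transform import Rotation as R
def ray(n,px):
    c=manip.camera_info(n);K=c["camera_matrix"];q=c["orientation"]
    d=np.linalg.inv(K)@[px[0],px[1],1]
    d=R.from_quat(np.roll(q,-1)).apply(d); return c["eye"],d/np.linalg.norm(d)
def plane(n,px,z):
    e,d=ray(n,px); return e+d*(z-e[2])/d[2]
def tri(p,q):
    e,d=ray("top",p);f,g=ray("side",q)
    s=np.linalg.lstsq(np.c_[d,-g],f-e,rcond=None)[0]
    a=e+d*s[0];b=f+g*s[1]; return (a+b)/2,np.linalg.norm(a-b)
H={"green":((45,100,40),(80,255,255)),"red":((0,150,60),(8,255,255)),"blue":((105,150,60),(125,255,255)),"brass":((12,110,60),(28,255,255))}
def blobs(im,col,roi,amin=6):
    h=cv2.cvtColor(im,cv2.COLOR_RGB2HSV); m=cv2.inRange(h,*map(np.array,H[col]))
    x0,y0,x1,y1=roi; k=np.zeros_like(m); k[y0:y1,x0:x1]=m[y0:y1,x0:x1]
    n,l,s,c=cv2.connectedComponentsWithStats(k)
    out=[]
    for i in range(1,n):
        if s[i,4]>=amin:
            p=np.argwhere(l==i)[:,::-1].astype(np.float32); out.append((c[i],s[i,4],cv2.minAreaRect(p)))
    return out
ROI={"top":(280,80,385,222),"side":(280,165,410,255)}
E
python3 - <<'E'
from h import *
ims={n:manip.get_image(n) for n in ROI}
for n,im in ims.items():
    for c in H:
        for b in blobs(im,c,ROI[n]): print(n,c,b[0].round(1),b[1],[np.round(v,1) for v in b[2]])
a=cv2.resize(ims["top"][80:222,270:390],None,fx=4,fy=4,interpolation=2)
b=cv2.resize(ims["side"][165:262,275:410],None,fx=4,fy=4,interpolation=2)
cv2.imwrite("pics/c.png",np.hstack([a[:568,:400] if 0 else cv2.resize(a,(400,473)),cv2.copyMakeBorder(cv2.resize(b,(400,287)),0,186,0,0,0)])[:,:,::-1])
E
```

```text
top green [320.4 205.9] 71 [array([320.5, 206. ]), array([8., 9.]), np.float64(90.0)]
top red [360.9 199.1] 64 [array([361., 199.]), array([8., 8.]), np.float64(90.0)]
top blue [332.5 146.7] 113 [array([332.5, 146.6]), array([ 4.1, 27.8]), np.float64(80.0)]
top blue [293.9 157.8] 43 [array([294. , 157.8]), array([ 3.8, 10.5]), np.float64(80.5)]
top brass [339.1 203.1] 39 [array([339.3, 203.3]), array([6.4, 5.7]), np.float64(45.0)]
side green [295.4 208.9] 48 [array([295.5, 209. ]), array([6., 7.]), np.float64(90.0)]
side red [308.5 234.8] 40 [array([308.5, 235. ]), array([6., 7.]), np.float64(90.0)]
side blue [399.1 174.4] 222 [array([400.7, 173.3]), array([24.6, 15.4]), np.float64(66.0)]
side blue [329.5 176.7] 21 [array([329., 177.]), array([5.7, 4.2]), np.float64(45.0)]
side blue [346.2 191.9] 72 [array([346.4, 192. ]), array([20. ,  3.8]), np.float64(57.5)]
side blue [400. 189.] 7 [array([399.9, 189.1]), array([6.1, 1.4]), np.float64(11.3)]
side brass [300.8 221.5] 35 [array([300.5, 221.5]), array([7., 5.]), np.float64(90.0)]
```

View pics/c.png

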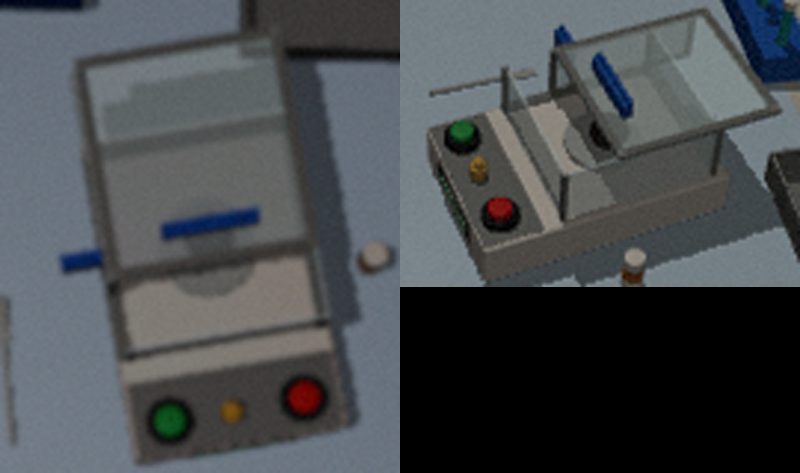

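The crop shows cover and door both open to the rear, both tabs upright and clear, weight between the keys, and the vial right beside the shield. Next I work out the balance pose and the tab positions.

```bash
cat >> h.py <<'E'
def pose(g,r):
    u=(g-r)[:2]; yaw=np.arctan2(-u[0],u[1]); c,s=np.cos(yaw),np.sin(yaw)
    Rm=np.array([[c,-s],[s,c]]); o=(g+r)[:2]/2-Rm@[-.14,0]; return o,yaw,Rm
E
python3 - <<'E'
from h import *
g,eg=tri((320.4,205.9),(295.4,208.9)); r,er=tri((360.9,199.1),(308.5,234.8))
print("g",g,eg,"r",r,er,np.linalg.norm(g-r))
z=(g[2]+r[2])/2
g2=plane("top",(320.4,205.9),z);r2=plane("top",(360.9,199.1),z)
o,yaw,Rm=pose(g2,r2); print("o",o,"yaw",yaw,np.linalg.norm(g2-r2))
for nm,p,q,zt in(("cover",(332.5,146.7),(346.2,191.9),.180),("door",(293.9,157.8),(329.5,176.7),.144)):
    t,e=tri(p,q); a=plane("top",p,zt)
    print(nm,t,e,"bal",Rm.T@(t[:2]-o),"plane",a,"bal",Rm.T@(a[:2]-o))
w=plane("top",(339.1,203.1),.095);print("weight bal",Rm.T@(w[:2]-o))
v=plane("top",(382,157),.055);print("vial bal",Rm.T@(v[:2]-o))
for p in((270,170),(273,212)):
    s=plane("top",p,.003);print("spat",s,Rm.T@(s[:2]-o))
b=plane("top",(180,240),.04);print("beaker",b)
E
```

```text
g [ 0.45289036 -0.00607314  0.0838538 ] 0.0014853109807533586 r [ 0.47849784 -0.13426196  0.0847472 ] 0.0001145878376106066 0.13072458154251143
o [ 0.6035124  -0.04343021] yaw 0.1924758672551665 0.13060903814464028
cover [ 0.62840458 -0.03704248  0.17236995] 0.00023772271025050356 bal [0.02565441 0.00150815] plane [ 0.62712107 -0.03678319  0.18      ] bal [0.02444421 0.00200818]
door [0.59523424 0.08006621 0.1424707 ] 0.002054632100860793 bal [0.01549829 0.12279942] plane [0.59602691 0.07991064 0.144     ] bal [0.01624656 0.12249509]
weight bal [-0.14167539  0.00592   ]
vial bal [-0.01404327 -0.16039777]
spat [0.57493489 0.16495987 0.003     ] [0.01181307 0.21000845]
spat [0.43414249 0.15025379 0.003     ] [-0.12919253  0.22250607]
beaker [0.33391907 0.44530077 0.04      ]
```

```bash
python3 -m handwheel '[{"translation":[0,0,-0.015],"angular":[0,0,-5.4],"hand":1},{"translation":[0,0,-0.015],"angular":[0,0,-5.4],"hand":1},{"translation":[0,0,-0.015],"angular":[0,0,-5.4],"hand":1},{"translation":[0,0,-0.015],"angular":[0,0,-5.4],"hand":1},{"translation":[0,0,0],"angular":[0,0,-5.4],"hand":1},{"translation":[0,0,0],"angular":[0,0,0],"hand":1},{"translation":[0,0,0],"angular":[0,0,0],"hand":1}]' 40
cat >> h.py <<'E'
O=np.array([.6035,-.0434]);YAW=.1925
def where():
    s=manip.get_state(); p=s["position"]; c,w=np.cos(YAW),np.sin(YAW)
    b=np.array([[c,w],[-w,c]])@(p[:2]-O); T=R.from_quat(np.roll(s["ee_rot"],-1)).as_matrix()
    d=np.degrees(np.arctan2(T[1,0],T[0,0]))%360-180-np.degrees(YAW)
    print("t",round(s["clock"],2),"bal",b.round(4),"z",p[2].round(4),"yaw err deg",round(d,2),"tilt",T[:,2].round(3),"F",s["contact_force"].round(1),"w",round(s["width"],4))
E
python3 -c "
from h import *
where()"
```

```text
clock: 0.78
position: [0.1581, 0.5526, 0.251]
ee_rot: [-0.0, -0.095, 0.995, -0.0]
contact_force: [-0.5, 0.1, 0.3]
width: 0.0008
gripper_force: 0.0
t 0.78 bal [-0.3231  0.6701] z 0.251 yaw err deg -0.14 tilt [-0.    -0.001 -1.   ] F [-0.5  0.1  0.3] w 0.0008
```

```bash
python3 -m handwheel '[{"translation":[-0.0194,-0.0272,0],"angular":[0,0,0],"hand":1},{"translation":[-0.0194,-0.0272,0],"angular":[0,0,0],"hand":1},{"translation":[-0.0194,-0.0272,0],"angular":[0,0,0],"hand":1},{"translation":[-0.0194,-0.0272,0],"angular":[0,0,0],"hand":1},{"translation":[-0.0194,-0.0272,0],"angular":[0,0,0],"hand":1},{"translation":[-0.0194,-0.0272,0],"angular":[0,0,0],"hand":1},{"translation":[-0.0194,-0.0272,0],"angular":[0,0,0],"hand":1},{"translation":[-0.0194,-0.0272,0],"angular":[0,0,0],"hand":1},{"translation":[-0.0194,-0.0272,0],"angular":[0,0,0],"hand":1},{"translation":[-0.0194,-0.0272,0],"angular":[0,0,0],"hand":1}]' >/dev/null
python3 -m handwheel '[{"translation":[-0.0194,-0.0272,0],"angular":[0,0,0],"hand":1},{"translation":[-0.0194,-0.0272,0],"angular":[0,0,0],"hand":1},{"translation":[-0.0194,-0.0272,0],"angular":[0,0,0],"hand":1},{"translation":[-0.0194,-0.0272,0],"angular":[0,0,0],"hand":1},{"translation":[-0.0194,-0.0272,0],"angular":[0,0,0],"hand":1},{"translation":[-0.0194,-0.0272,0],"angular":[0,0,0],"hand":1},{"translation":[-0.0194,-0.0272,0],"angular":[0,0,0],"hand":1},{"translation":[-0.0194,-0.0272,0],"angular":[0,0,0],"hand":1},{"translation":[-0.0194,-0.0272,0],"angular":[0,0,0],"hand":1},{"translation":[-0.0194,-0.0272,0],"angular":[0,0,0],"hand":1}]' >/dev/null
python3 -c "
from h import *
where()"
```

```text
t 2.45 bal [0.0652 0.1249] z 0.2501 yaw err deg -0.15 tilt [-0.002  0.    -1.   ] F [ 0.2  1.3 -0.3] w -0.0
```

```bash
python3 -m handwheel '[{"translation":[0,0.002,0.022],"angular":[0,0,0],"hand":1},{"translation":[0,0,0.022],"angular":[0,0,0],"hand":1},{"translation":[0,0,0.022],"angular":[0,0,0],"hand":1},{"translation":[0,0,0.022],"angular":[0,0,0],"hand":1},{"translation":[0,0,0.022],"angular":[0,0,0],"hand":1},{"translation":[0,0,0.022],"angular":[0,0,0],"hand":1},{"translation":[0,0,0],"angular":[0,0,0],"hand":1}]' >/dev/null
python3 - <<'E'
from h import *
where()
ims={n:manip.get_image(n) for n in ROI}
a=cv2.resize(ims["top"][80:222,270:390],(400,473),interpolation=2)
b=cv2.resize(ims["side"][145:242,275:410],(400,287),interpolation=2)
cv2.imwrite("pics/d.png",np.hstack([a,cv2.copyMakeBorder(b,0,186,0,0,0)])[:,:,::-1])
E
```

```text
t 3.03 bal [0.0607 0.129 ] z 0.1134 yaw err deg -0.12 tilt [-0.012 -0.    -1.   ] F [-0.3 -0.4 -0.4] w 0.0002
```

View pics/d.png

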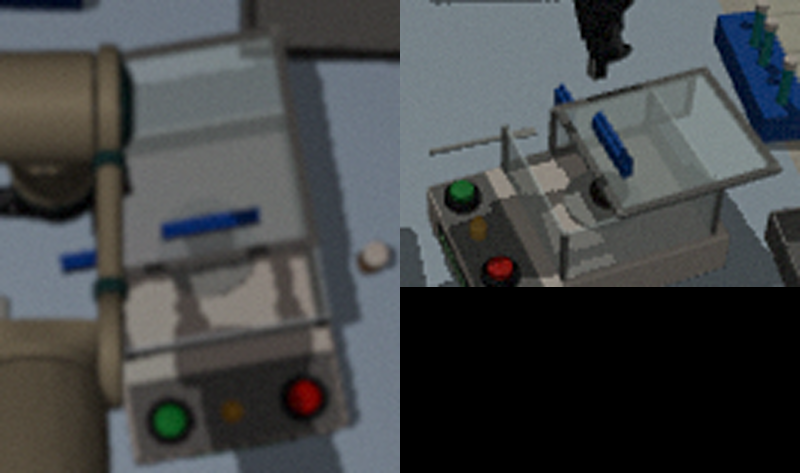

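The gripper's fingers stand behind the door tab (side crop (597,75)), nothing touched. I check this tip pixel against the measured TCP.

```bash
python3 - <<'E'
from h import *
where()
s=manip.get_state()["position"]
for n in ROI:
    c=manip.camera_info(n);q=R.from_quat(np.roll(c["orientation"],-1)).inv().apply(s-c["eye"]);k=c["camera_matrix"]@q;print(n,k[:2]/k[2])
E
python3 -m handwheel '[{"translation":[0,0,0],"angular":[0,0,0],"hand":1},{"translation":[0,0,0],"angular":[0,0,0],"hand":1}]'; python3 -c "
from h import *
where()"
```

```text
t 3.13 bal [0.0642 0.1285] z 0.1182 yaw err deg -0.07 tilt [-0.003 -0.    -1.   ] F [ 0.8 -0.6  0.5] w 0.0
top [289.82694716 144.50382158]
side [340.78141923 177.3016506 ]
clock: 3.3
position: [0.644, 0.0951, 0.1211]
ee_rot: [0.002, -0.096, 0.995, -0.0]
contact_force: [-0.6, -0.2, 0.0]
width: 0.0
gripper_force: 0.0
t 3.3 bal [0.0663 0.1282] z 0.1211 yaw err deg -0.03 tilt [ 0.003  0.    -1.   ] F [-0.6 -0.2  0. ] w 0.0
```

Run:
```python
from h import *
im=manip.get_image("side")
cv2.imwrite("pics/e.png",cv2.resize(im[125:200,300:400],(800,600),interpolation=2)[:,:,::-1])
where()
```

```text
t 3.35 bal [0.0662 0.1282] z 0.1211 yaw err deg -0.02 tilt [ 0.003  0.    -1.   ] F [-0.4 -0.1  0.4] w 0.0002
```

View pics/e.png

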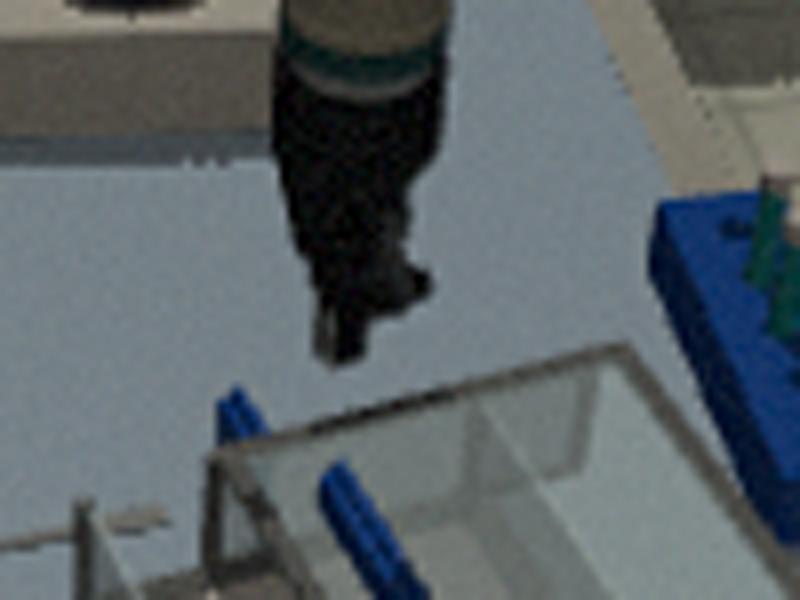

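The tip is at side pixel (342,171), about 6 px above where the state puts the TCP, and a dark bump sticks out at crop (415,285). Check the projection against the first picture before pushing.

Run:
```python
from h import *
def proj(n,p):
    c=manip.camera_info(n);q=R.from_quat(np.roll(c["orientation"],-1)).inv().apply(p-c["eye"]);k=c["camera_matrix"]@q;return k[:2]/k[2]
s=manip.get_state();p=s["position"]
print("now",proj("side",p), "z+20",proj("side",p+[0,0,.02]),"y+20",proj("side",p+[0,.02,0]))
T=R.from_quat([.13895,.9903,0,0]).as_matrix(); p0=np.array([.15802,.5523,.19052])
A=cv2.imread("pics/side0.png")[50:120,160:240].copy();B=cv2.imread("pics/top0.png")[275:345,70:150].copy()
A=cv2.resize(A,(400,350),interpolation=2);B=cv2.resize(B,(400,350),interpolation=2)
A=cv2.convertScaleAbs(A,alpha=2);B=cv2.convertScaleAbs(B,alpha=2)
for off,col in (([0,0,0],(0,0,255)),([0,.05,-.013],(0,255,0)),([0,-.05,-.013],(0,255,255))):
    w=p0+T@off
    for im,n,u in((A,"side",(160,50)),(B,"top",(70,275))):
        cv2.drawMarker(im,tuple(int(v) for v in (proj(n,w)-u)*5),col,1,12,1)
C=cv2.convertScaleAbs(cv2.resize(manip.get_image("side")[125:195,300:380][:,:,::-1],(400,350),interpolation=2),alpha=2)
cv2.drawMarker(C,tuple(int(v) for v in (proj("side",p)-(300,125))*5),(0,0,255),1,12,1)
cv2.imwrite("pics/f.png",np.vstack([np.hstack([A,B])[:300],np.hstack([C[:300],C[:300]*2])])[:600])
```

```text
now [341.33909367 176.6609439 ] z+20 [341.64662253 172.75484525] y+20 [340.18034772 173.13676308]
```

View pics/f.png

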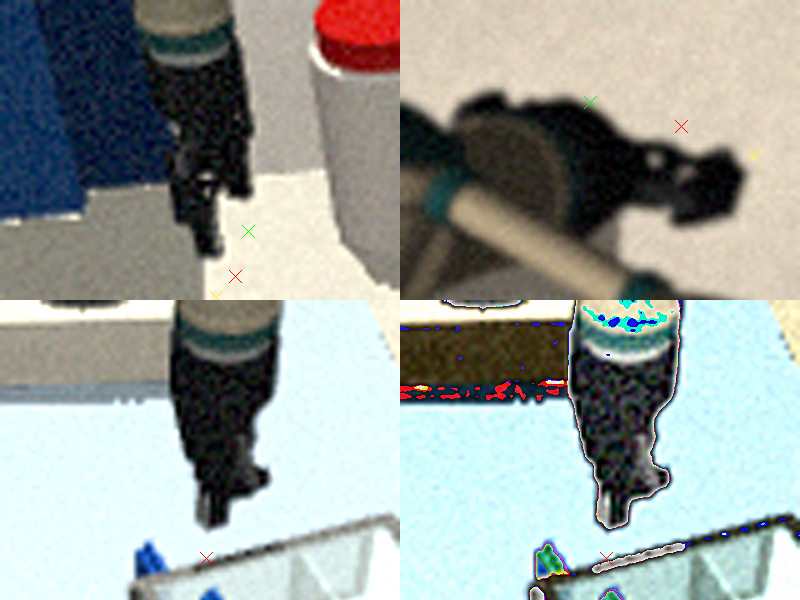

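The projected TCP markers miss the real gripper in the first pictures too, by 5 to 8 px in both views. So either my ray code or the robot-to-camera frame is off. I check using the robot's base, which must be at the origin.

Run:
```python
from h import *
def proj(n,p):
    c=manip.camera_info(n);q=R.from_quat(np.roll(c["orientation"],-1)).inv().apply(p-c["eye"]);k=c["camera_matrix"]@q;return k[:2]/k[2]
for n in ROI:
    q=manip.camera_info(n)["orientation"];print(n,np.linalg.norm(q),R.from_quat(np.roll(q,-1)).as_matrix().round(3).tolist())
    print(proj(n,[0,0,0]),proj(n,[0,0,.2]))
A=cv2.imread("pics/side0.png")[180:280,100:250].copy();B=cv2.imread("pics/top0.png")[300:400,240:390].copy()
A=cv2.convertScaleAbs(cv2.resize(A,(600,400)),alpha=2)[:300];B=cv2.convertScaleAbs(cv2.resize(B,(600,400)),alpha=2)[:300]
for r,col in((.075,(0,0,255)),(.09,(0,255,0))):
  for t in np.linspace(0,6.28,60):
    w=[r*np.cos(t),r*np.sin(t),0]
    cv2.circle(A,tuple(int(v) for v in (proj("side",w)-(100,180))*4),1,col,-1)
    cv2.circle(B,tuple(int(v) for v in (proj("top",w)-(240,300))*4),1,col,-1)
cv2.imwrite("pics/g.png",np.vstack([A,B]))
```

```text
top 1.0 [[0.026, -0.996, 0.085], [-1.0, -0.026, -0.004], [0.006, -0.085, -0.996]]
[314.69676516 346.01545948] [314.96813782 361.57134249]
side 1.0 [[0.985, -0.121, 0.125], [-0.174, -0.712, 0.68], [0.007, -0.692, -0.722]]
[173.12639275 238.47760619] [159.50237012 200.53719203]
```

View pics/g.png

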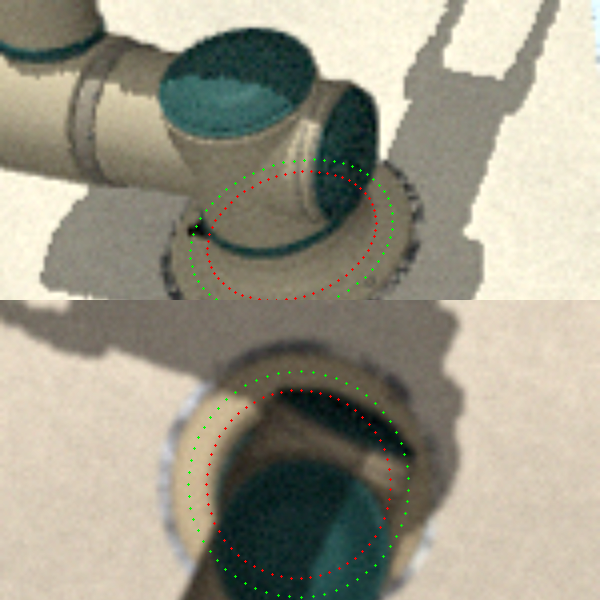

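The base fits, so the camera code is right and the real fingertips are probably offset from the reported TCP. I probe it cleanly: touch free bench left-rear of the balance, then cast the tip pixel onto z=0.

```bash
python3 -m handwheel '[{"translation":[-0.021,0.012,0],"angular":[0,0,0],"hand":1},{"translation":[-0.021,0.012,0],"angular":[0,0,0],"hand":1},{"translation":[-0.021,0.012,0],"angular":[0,0,0],"hand":1},{"translation":[-0.021,0.012,0],"angular":[0,0,0],"hand":1},{"translation":[0,0,0.02],"angular":[0,0,0],"hand":1},{"translation":[0,0,0.02],"angular":[0,0,0],"hand":1},{"translation":[0,0,0.02],"angular":[0,0,0],"hand":1},{"translation":[0,0,0.01],"angular":[0,0,0],"hand":1},{"translation":[0,0,0],"angular":[0,0,0],"hand":1},{"translation":[0,0,0],"angular":[0,0,0],"hand":1}]'
python3 - <<'E'
from h import *
where()
for n in ROI:
    c=manip.camera_info(n);q=R.from_quat(np.roll(c["orientation"],-1)).inv().apply(manip.get_state()["position"]-c["eye"]);k=c["camera_matrix"]@q;print(n,k[:2]/k[2])
a=manip.get_image("top")[70:190,220:340];b=manip.get_image("side")[110:210,300:400]
cv2.imwrite("pics/k.png",cv2.convertScaleAbs(np.hstack([cv2.resize(a,(400,400)),cv2.resize(b,(400,400),interpolation=2)])[:,:,::-1],alpha=1.6))
E
```

```text
clock: 4.23
position: [0.7162, 0.1582, 0.0497]
ee_rot: [0.0, -0.096, 0.995, 0.0]
contact_force: [-0.1, 0.1, -0.1]
width: 0.0
gripper_force: 0.0
t 4.23 bal [0.1492 0.1763] z 0.0497 yaw err deg -0.01 tilt [ 0.  0. -1.] F [-0.1  0.1 -0.1] w 0.0
top [272.26684885 125.53546153]
side [354.368165   177.08630218]
```

View pics/k.png

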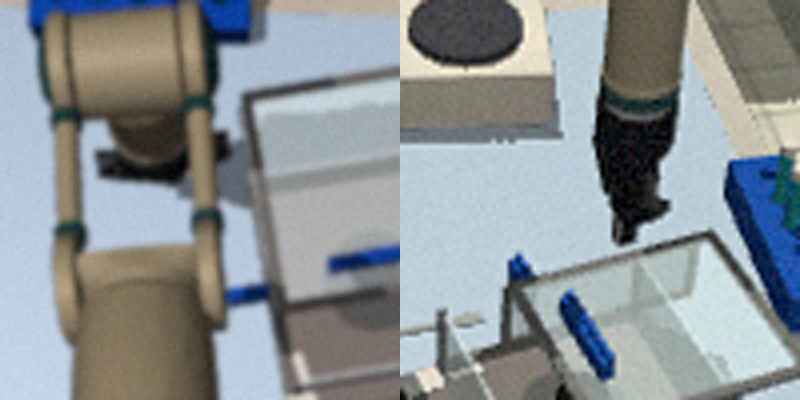

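The tip is at side pixel (356,170.5), predicted (354,177): the same offset, about 30 mm. Keep lowering gently until contact.

```bash
python3 -m handwheel '[{"translation":[0,0,0.006],"angular":[0,0,0],"hand":1},{"translation":[0,0,0.006],"angular":[0,0,0],"hand":1},{"translation":[0,0,0.006],"angular":[0,0,0],"hand":1},{"translation":[0,0,0.006],"angular":[0,0,0],"hand":1},{"translation":[0,0,0.004],"angular":[0,0,0],"hand":1},{"translation":[0,0,0.004],"angular":[0,0,0],"hand":1},{"translation":[0,0,0],"angular":[0,0,0],"hand":1},{"translation":[0,0,0],"angular":[0,0,0],"hand":1}]' |head -5
python3 -m handwheel '[{"translation":[0,0,0.004],"angular":[0,0,0],"hand":1},{"translation":[0,0,0.004],"angular":[0,0,0],"hand":1},{"translation":[0,0,0.002],"angular":[0,0,0],"hand":1},{"translation":[0,0,0.002],"angular":[0,0,0],"hand":1},{"translation":[0,0,0],"angular":[0,0,0],"hand":1},{"translation":[0,0,0],"angular":[0,0,0],"hand":1}]'
python3 - <<'E'
from h import *
where()
s=manip.get_state()["position"]
im=manip.get_image("side"); g=cv2.cvtColor(im,cv2.COLOR_RGB2GRAY)
c=manip.camera_info("side");q=R.from_quat(np.roll(c["orientation"],-1)).inv().apply(s-c["eye"]);k=c["camera_matrix"]@q;print("pred",k[:2]/k[2])
sub=g[150:200,335:385]; m=(sub<35).astype(np.uint8); n,l,st,ce=cv2.connectedComponentsWithStats(m)
for i in range(1,n):
    if st[i,4]>20:
        ys,xs=np.where(l==i); j=ys.max(); print(st[i],"low",xs[ys==j].mean()+335,j+150, plane("side",(xs[ys==j].mean()+335,j+150.5),0))
cv2.imwrite("pics/l.png",cv2.convertScaleAbs(cv2.resize(im[130:200,320:400],(800,600),interpolation=2)[:,:,::-1],alpha=1.6))
E
```

```text
clock: 5.0
position: [0.7158, 0.1582, 0.0168]
ee_rot: [-0.0, -0.096, 0.995, 0.0]
contact_force: [0.1, -1.0, -0.2]
width: 0.0002
clock: 5.5
position: [0.7159, 0.1582, 0.0051]
ee_rot: [-0.0, -0.096, 0.995, 0.0]
contact_force: [-0.4, -0.9, -0.2]
width: 0.0001
gripper_force: 0.0
t 5.5 bal [0.1489 0.1764] z 0.0051 yaw err deg -0.01 tilt [-0.  0. -1.] F [-0.4 -0.9 -0.2] w 0.0001
pred [353.42371979 185.04310273]
[ 13   0  19  23 329] low 354.5 172 [0.7404937  0.23702232 0.        ]
[46  1  4 15 37] low 384.0 165 [0.87718095 0.25940735 0.        ]
[ 5 33 12 17 63] low 348.75 199 [0.67923501 0.08578295 0.        ]
```

View pics/l.png

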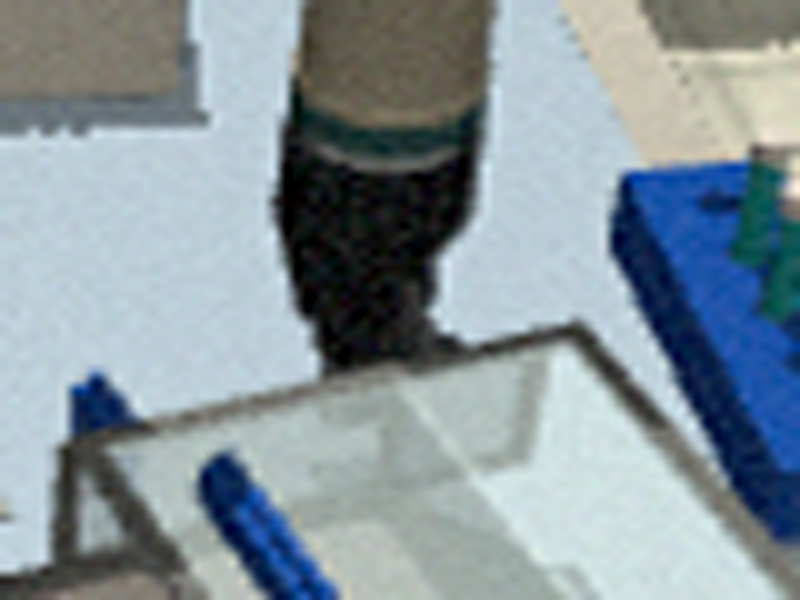

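```bash
python3 -m handwheel '[{"translation":[0,0,0.002],"angular":[0,0,0],"hand":1},{"translation":[0,0,0.002],"angular":[0,0,0],"hand":1},{"translation":[0,0,0.002],"angular":[0,0,0],"hand":1},{"translation":[0,0,0],"angular":[0,0,0],"hand":1}]'
```

```text
clock: 5.88
position: [0.7156, 0.1582, -0.0013]
ee_rot: [-0.0, -0.096, 0.995, 0.0]
contact_force: [-0.3, 0.3, 0.1]
width: -0.0002
gripper_force: 0.0
```

The tip is hidden behind the glass edge here, at crop (340,365). The TCP reads below z=0 with no contact, so the fingers really do end short of the reported TCP. I keep probing.

```bash
python3 -m handwheel '[{"translation":[0,0,0.003],"angular":[0,0,0],"hand":1},{"translation":[0,0,0.003],"angular":[0,0,0],"hand":1},{"translation":[0,0,0.003],"angular":[0,0,0],"hand":1},{"translation":[0,0,0.003],"angular":[0,0,0],"hand":1},{"translation":[0,0,0],"angular":[0,0,0],"hand":1}]' | sed -n '2p;4p'
python3 -m handwheel '[{"translation":[0,0,0.002],"angular":[0,0,0],"hand":1},{"translation":[0,0,0.002],"angular":[0,0,0],"hand":1},{"translation":[0,0,0.002],"angular":[0,0,0],"hand":1},{"translation":[0,0,0],"angular":[0,0,0],"hand":1}]'| sed -n '2p;4p'
```

```text
position: [0.7154, 0.1581, -0.0137]
contact_force: [0.3, -0.5, 0.6]
position: [0.7157, 0.1582, -0.0192]
contact_force: [-0.6, -0.9, -0.6]
```

```bash
for i in 1 ; do python3 -m handwheel '[{"translation":[0,0,0.002],"angular":[0,0,0],"hand":1},{"translation":[0,0,0.002],"angular":[0,0,0],"hand":1},{"translation":[0,0,0],"angular":[0,0,0],"hand":1}]'| sed -n '2p;4p'; done
python3 -m handwheel '[{"translation":[0,0,0.002],"angular":[0,0,0],"hand":1},{"translation":[0,0,0.002],"angular":[0,0,0],"hand":1},{"translation":[0,0,0],"angular":[0,0,0],"hand":1}]'| sed -n '2p;4p'
```

```text
position: [0.7157, 0.1582, -0.0232]
contact_force: [0.0, 0.2, 0.1]
position: [0.7157, 0.1582, -0.0272]
contact_force: [0.1, 0.6, 0.4]
```

```bash
python3 -m handwheel '[{"translation":[0,0,0.002],"angular":[0,0,0],"hand":1},{"translation":[0,0,0.001],"angular":[0,0,0],"hand":1},{"translation":[0,0,0],"angular":[0,0,0],"hand":1}]'| sed -n '2p;4p'
python3 -m handwheel '[{"translation":[0,0,0.002],"angular":[0,0,0],"hand":1},{"translation":[0,0,0.001],"angular":[0,0,0],"hand":1},{"translation":[0,0,0],"angular":[0,0,0],"hand":1}]'| sed -n '2p;4p'
python3 -m handwheel '[{"translation":[0,0,0.002],"angular":[0,0,0],"hand":1},{"translation":[0,0,0.001],"angular":[0,0,0],"hand":1},{"translation":[0,0,0],"angular":[0,0,0],"hand":1}]'| sed -n '2p;4p'
```

```text
position: [0.7158, 0.1582, -0.03]
contact_force: [-0.4, 0.1, 0.0]
position: [0.7158, 0.1582, -0.033]
contact_force: [-0.5, 1.0, -0.3]
position: [0.7158, 0.1582, -0.036]
contact_force: [-0.4, -1.0, 0.8]
```

Run:
```python
from h import *
def proj(n,p):
    c=manip.camera_info(n);q=R.from_quat(np.roll(c["orientation"],-1)).inv().apply(p-c["eye"]);k=c["camera_matrix"]@q;return k[:2]/k[2]
def teal(im,x0,y0,x1,y1):
    h=cv2.cvtColor(im[y0:y1,x0:x1],cv2.COLOR_RGB2HSV); m=cv2.inRange(h,(75,70,20),(100,255,255))
    n,l,s,c=cv2.connectedComponentsWithStats(m); i=1+s[1:,4].argmax(); return c[i]+[x0,y0],s[i]
p=manip.get_state()["position"]; im=manip.get_image("side")
c,s=teal(im,340,120,372,175); print("now teal",c,s,"proj tcp",proj("side",p),[ (d,proj("side",p+[0,0,d]).round(1)) for d in(.15,.17,.19,.21)])
p0=np.array([.15802,.5523,.19052]); im=cv2.imread("pics/side0.png")[:,:,::-1].copy()
c,s=teal(im,180,50,215,75); print("start teal",c,s,"proj",[(d,proj("side",p0+[0,0,d]).round(1)) for d in(0,.15,.17,.19,.21)])
```

```text
now teal [364.62886598 123.35051546] [18  0 14  9 97] proj tcp [352.62558667 192.14102596] [(0.15, array([355.6, 165.1])), (0.17, array([356. , 161.2])), (0.19, array([356.4, 157.3])), (0.21, array([356.8, 153.3]))]
start teal [196.31914894  57.87234043] [ 8  6 18  5 47] proj [(0, array([207. , 105.3])), (0.15, array([200.7,  73.3])), (0.17, array([199.8,  68.8])), (0.19, array([198.9,  64.1])), (0.21, array([198. ,  59.4]))]
```

Run:
```python
from h import *
im=manip.get_image("side"); h=cv2.cvtColor(im,cv2.COLOR_RGB2HSV)
for r in range(120,190,2): print(r,im[r,352:366:3].tolist())
```

```text
120 [[65, 62, 52], [44, 42, 34], [47, 48, 42], [14, 35, 31], [13, 29, 29]]
122 [[78, 72, 61], [49, 46, 38], [26, 34, 31], [14, 29, 29], [11, 27, 22]]
124 [[55, 53, 43], [66, 60, 53], [30, 35, 32], [6, 18, 17], [18, 29, 29]]
126 [[51, 47, 40], [59, 58, 46], [58, 56, 47], [15, 25, 28], [17, 28, 27]]
128 [[43, 43, 35], [61, 56, 44], [56, 51, 45], [28, 31, 29], [21, 34, 30]]
130 [[53, 50, 43], [61, 57, 48], [60, 56, 45], [64, 62, 50], [63, 58, 45]]
132 [[50, 49, 39], [55, 49, 40], [63, 58, 50], [62, 60, 52], [62, 58, 50]]
134 [[52, 49, 40], [60, 54, 45], [61, 58, 45], [62, 58, 51], [60, 56, 51]]
136 [[51, 50, 42], [59, 60, 49], [61, 57, 49], [63, 58, 52], [60, 59, 44]]
138 [[55, 52, 43], [60, 56, 47], [59, 57, 47], [60, 58, 48], [62, 60, 50]]
140 [[55, 50, 41], [60, 55, 47], [60, 56, 48], [58, 54, 44], [62, 58, 49]]
142 [[49, 47, 42], [58, 57, 45], [64, 61, 48], [64, 61, 48], [61, 58, 45]]
144 [[60, 58, 49], [58, 56, 46], [62, 60, 50], [64, 61, 51], [56, 51, 41]]
146 [[56, 54, 42], [60, 58, 49], [62, 60, 51], [60, 54, 44], [56, 51, 46]]
148 [[57, 55, 47], [63, 59, 50], [62, 61, 47], [58,
[... 850 characters left out ...]
0, 50, 49], [36, 41, 36], [49, 52, 48]]
174 [[50, 55, 49], [79, 80, 75], [81, 83, 81], [100, 107, 106], [111, 118, 117]]
176 [[88, 93, 91], [97, 103, 101], [94, 100, 97], [109, 117, 115], [110, 118, 117]]
178 [[96, 103, 100], [89, 98, 97], [93, 98, 98], [95, 102, 101], [92, 100, 96]]
180 [[91, 97, 96], [92, 101, 97], [90, 99, 97], [93, 101, 98], [113, 123, 120]]
182 [[100, 106, 105], [92, 99, 99], [97, 102, 98], [97, 106, 105], [112, 118, 118]]
184 [[99, 106, 104], [90, 96, 98], [90, 98, 96], [101, 109, 107], [93, 102, 99]]
186 [[101, 109, 106], [98, 106, 103], [95, 102, 99], [93, 100, 98], [100, 107, 107]]
188 [[98, 102, 101], [99, 105, 101], [92, 101, 96], [102, 110, 105], [100, 109, 107]]
```

Ring row 155 shows the arm really did descend, so the offset is along z. A few more mm to contact.

```bash
python3 -m handwheel '[{"translation":[0,0,0.001],"angular":[0,0,0],"hand":1},{"translation":[0,0,0.001],"angular":[0,0,0],"hand":1},{"translation":[0,0,0],"angular":[0,0,0],"hand":1}]'| sed -n '2p;4p'
python3 -m handwheel '[{"translation":[0,0,0.001],"angular":[0,0,0],"hand":1},{"translation":[0,0,0.001],"angular":[0,0,0],"hand":1},{"translation":[0,0,0],"angular":[0,0,0],"hand":1}]'| sed -n '2p;4p'
python3 -m handwheel '[{"translation":[0,0,0.001],"angular":[0,0,0],"hand":1},{"translation":[0,0,0.001],"angular":[0,0,0],"hand":1},{"translation":[0,0,0],"angular":[0,0,0],"hand":1}]'| sed -n '2p;4p'
```

```text
position: [0.7159, 0.1582, -0.0379]
contact_force: [-0.2, 0.0, -0.4]
position: [0.716, 0.1582, -0.0398]
contact_force: [-0.3, -0.1, -0.3]
position: [0.7162, 0.1583, -0.0399]
contact_force: [-2.6, -0.3, 7.2]
```

Contact at TCP z = -0.040: the real fingertips end 40 mm above the reported TCP, with no visible sideways offset. From here I command tip height minus 40 mm. I rise, go back behind the door tab and set the tip at z≈0.118 (TCP 0.078).

```bash
python3 -m handwheel '[{"translation":[0,0,-0.02],"angular":[0,0,0],"hand":1},{"translation":[0,0,-0.03],"angular":[0,0,0],"hand":1},{"translation":[0,0,-0.03],"angular":[0,0,0],"hand":1},{"translation":[0,0,-0.03],"angular":[0,0,0],"hand":1},{"translation":[0,0,-0.01],"angular":[0,0,0],"hand":1},{"translation":[0.02,-0.012,0],"angular":[0,0,0],"hand":1},{"translation":[0.02,-0.012,0],"angular":[0,0,0],"hand":1},{"translation":[0.02,-0.012,0],"angular":[0,0,0],"hand":1},{"translation":[0.02,-0.012,0],"angular":[0,0,0],"hand":1},{"translation":[0,0,0],"angular":[0,0,0],"hand":1}]'>/dev/null
python3 -m handwheel '[{"translation":[0,0,0],"angular":[0,0,0],"hand":1},{"translation":[0,0,0],"angular":[0,0,0],"hand":1}]'>/dev/null
python3 -c "
from h import *
where()"
```

```text
t 9.73 bal [0.0697 0.1285] z 0.0782 yaw err deg -0.02 tilt [ 0.001  0.001 -1.   ] F [ 0.4 -0.1  0.2] w -0.0002
```

```bash
python3 -m handwheel '[{"translation":[0.006,0,0],"angular":[0,0,0],"hand":1},{"translation":[0.006,0,0],"angular":[0,0,0],"hand":1},{"translation":[0.006,0,0],"angular":[0,0,0],"hand":1},{"translation":[0.006,0,0],"angular":[0,0,0],"hand":1},{"translation":[0.006,0,0],"angular":[0,0,0],"hand":1},{"translation":[0.006,0,0],"angular":[0,0,0],"hand":1},{"translation":[0.006,0,0],"angular":[0,0,0],"hand":1},{"translation":[0.006,0,0],"angular":[0,0,0],"hand":1},{"translation":[0.006,0,0],"angular":[0,0,0],"hand":1},{"translation":[0.006,0,0],"angular":[0,0,0],"hand":1}]'>/dev/null
python3 - <<'E'
from h import *
where()
for n in ROI:
    for b in blobs(manip.get_image(n),"blue",ROI[n]): print(n,b[0].round(1),b[1])
E
```

```text
t 10.57 bal [0.0087 0.1285] z 0.0784 yaw err deg -0.01 tilt [ 0.001  0.    -1.   ] F [ 1.4  0.6 -1. ] w -0.0002
side [399.5 175. ] 241
side [322.4 177.7] 14
side [399.7 187.3] 6
side [346.5 191. ] 6
side [400.7 190.7] 7
```

The door tab has moved with the fingers (side column 329.5→322.4). Go on to the end stop.

```bash
python3 -m handwheel '[{"translation":[0.005,0,0],"angular":[0,0,0],"hand":1},{"translation":[0.005,0,0],"angular":[0,0,0],"hand":1},{"translation":[0.005,0,0],"angular":[0,0,0],"hand":1},{"translation":[0.005,0,0],"angular":[0,0,0],"hand":1},{"translation":[0.005,0,0],"angular":[0,0,0],"hand":1},{"translation":[0.005,0,0],"angular":[0,0,0],"hand":1},{"translation":[0.002,0,0],"angular":[0,0,0],"hand":1},{"translation":[0.002,0,0],"angular":[0,0,0],"hand":1},{"translation":[0,0,0],"angular":[0,0,0],"hand":1}]'>/dev/null; python3 -c "
from h import *
where()"
python3 -m handwheel '[{"translation":[0.002,0,0],"angular":[0,0,0],"hand":1},{"translation":[0.001,0,0],"angular":[0,0,0],"hand":1},{"translation":[0,0,0],"angular":[0,0,0],"hand":1}]'>/dev/null; python3 -c "
from h import *
where()"
```

```text
t 11.42 bal [-0.0257  0.1285] z 0.0783 yaw err deg -0.01 tilt [-0.001  0.    -1.   ] F [ 1.  -0.3  0.3] w 0.0003
t 11.67 bal [-0.0282  0.1285] z 0.0783 yaw err deg -0.0 tilt [-0.  0. -1.] F [0.3 0.4 1.4] w -0.0
```

```bash
python3 -m handwheel '[{"translation":[0.001,0,0],"angular":[0,0,0],"hand":1},{"translation":[0.001,0,0],"angular":[0,0,0],"hand":1},{"translation":[0,0,0],"angular":[0,0,0],"hand":1}]'>/dev/null; python3 -c "
from h import *
where()"
python3 -m handwheel '[{"translation":[0.001,0,0],"angular":[0,0,0],"hand":1},{"translation":[0.001,0,0],"angular":[0,0,0],"hand":1},{"translation":[0,0,0],"angular":[0,0,0],"hand":1}]'>/dev/null; python3 -c "
from h import *
where()"
```

```text
t 11.92 bal [-0.0302  0.1285] z 0.0782 yaw err deg -0.0 tilt [-0.  0. -1.] F [ 0.5 -0.  -0.2] w -0.0001
t 12.17 bal [-0.0304  0.1285] z 0.0783 yaw err deg -0.02 tilt [ 0.003  0.001 -1.   ] F [ 4.9  1.6 -3.4] w -0.0001
```

The door is on its stop at TCP x=-0.0304 with 5 N. One firm extra mm, then back off, rise and go behind the cover tab.

```bash
python3 -m handwheel '[{"translation":[0.001,0,0],"angular":[0,0,0],"hand":1},{"translation":[0,0,0],"angular":[0,0,0],"hand":1},{"translation":[0,0,0],"angular":[0,0,0],"hand":1}]'>/dev/null; python3 -c "
from h import *
where()"
python3 -m handwheel '[{"translation":[-0.015,0,0],"angular":[0,0,0],"hand":1},{"translation":[-0.02,0,0],"angular":[0,0,0],"hand":1},{"translation":[0,0,-0.03],"angular":[0,0,0],"hand":1},{"translation":[0,0,-0.03],"angular":[0,0,0],"hand":1},{"translation":[0,0,-0.03],"angular":[0,0,0],"hand":1},{"translation":[-0.02,0,-0.015],"angular":[0,0,0],"hand":1},{"translation":[-0.03,0,0],"angular":[0,0,0],"hand":1},{"translation":[-0.03,0,0],"angular":[0,0,0],"hand":1},{"translation":[0,0,0],"angular":[0,0,0],"hand":1}]'>/dev/null
python3 -m handwheel '[{"translation":[0,-0.025,0],"angular":[0,0,0],"hand":1},{"translation":[0,-0.025,0],"angular":[0,0,0],"hand":1},{"translation":[0,-0.025,0],"angular":[0,0,0],"hand":1},{"translation":[0,-0.025,0],"angular":[0,0,0],"hand":1},{"translation":[0,-0.025,0],"angular":[0,0,0],"hand":1},{"translation":[0,0,0],"angular":[0,0,0],"hand":1},{"translation":[0,0,0],"angular":[0,0,0],"hand":1}]'>/dev/null;  python3 -c "
from h import *
where()"
```

```text
t 12.42 bal [-0.0303  0.1285] z 0.0784 yaw err deg -0.03 tilt [ 0.005  0.001 -1.   ] F [ 6.1  1.8 -4.1] w -0.0001
t 13.75 bal [0.0804 0.0024] z 0.1824 yaw err deg -0.14 tilt [-0.003  0.001 -1.   ] F [-0.4  0.5 -0.2] w -0.0002
```

```bash
python3 -m handwheel '[{"translation":[0,0,0.015],"angular":[0,0,0],"hand":1},{"translation":[0,0,0.015],"angular":[0,0,0],"hand":1},{"translation":[0,0,0.012],"angular":[0,0,0],"hand":1},{"translation":[0,0,0.008],"angular":[0,0,0],"hand":1},{"translation":[0,0,0.005],"angular":[0,0,0],"hand":1},{"translation":[0,0,0],"angular":[0,0,0],"hand":1},{"translation":[0,0,0],"angular":[0,0,0],"hand":1}]'>/dev/null
python3 - <<'E'
from h import *
where()
Rm=R.from_euler('z',YAW).as_matrix()[:2,:2]
ims={n:manip.get_image(n) for n in ROI}
for n in ROI:
    for b in blobs(ims[n],"blue",ROI[n]): print(n,b[0].round(1),b[1],[(z,(Rm.T@(plane(n,b[0],z)[:2]-O)).round(4)) for z in(.178,.142)])
E
```

```text
t 14.33 bal [0.082  0.0039] z 0.1285 yaw err deg 0.03 tilt [-0.  0. -1.] F [-0.3 -0.4 -0.1] w 0.0002
top [330.4 147. ] 98 [(0.178, array([0.025 , 0.0081])), (0.142, array([0.0313, 0.0058]))]
side [400. 177.] 289 [(0.178, array([ 0.235 , -0.0027])), (0.142, array([0.2594, 0.0294]))]
side [313.3 181. ] 21 [(0.178, array([-0.0641,  0.0875])), (0.142, array([-0.05  ,  0.1227]))]
side [346.3 192. ] 72 [(0.178, array([ 0.023, -0.004])), (0.142, array([0.04 , 0.028]))]
```

The door tab is now at balance x≈-0.05 (shut), the cover still open with its tab at x≈0.025. Push the cover.

```bash
python3 -m handwheel '[{"translation":[0.007,0,0],"angular":[0,0,0],"hand":1},{"translation":[0.007,0,0],"angular":[0,0,0],"hand":1},{"translation":[0.007,0,0],"angular":[0,0,0],"hand":1},{"translation":[0.007,0,0],"angular":[0,0,0],"hand":1},{"translation":[0.007,0,0],"angular":[0,0,0],"hand":1},{"translation":[0.007,0,0],"angular":[0,0,0],"hand":1},{"translation":[0.007,0,0],"angular":[0,0,0],"hand":1},{"translation":[0.007,0,0],"angular":[0,0,0],"hand":1},{"translation":[0.007,0,0],"angular":[0,0,0],"hand":1},{"translation":[0.007,0,0],"angular":[0,0,0],"hand":1}]'>/dev/null
python3 - <<'E'
from h import *
where()
for b in blobs(manip.get_image("side"),"blue",ROI["side"]): print(b[0].round(1),b[1])
E
```

```text
t 15.27 bal [0.0117 0.0032] z 0.1285 yaw err deg -0.0 tilt [ 0.001 -0.    -1.   ] F [ 2.1 -0.2  0. ] w 0.0003
[399.7 176.7] 280
[313.2 181.3] 23
[336.7 191.5] 54
[343.  203.8] 8
```

The cover tab moves with the fingers (side column 346→337). Continue to the stop.

```bash
python3 -m handwheel '[{"translation":[0.006,0,0],"angular":[0,0,0],"hand":1},{"translation":[0.006,0,0],"angular":[0,0,0],"hand":1},{"translation":[0.006,0,0],"angular":[0,0,0],"hand":1},{"translation":[0.006,0,0],"angular":[0,0,0],"hand":1},{"translation":[0.006,0,0],"angular":[0,0,0],"hand":1},{"translation":[0.006,0,0],"angular":[0,0,0],"hand":1},{"translation":[0.003,0,0],"angular":[0,0,0],"hand":1},{"translation":[0.002,0,0],"angular":[0,0,0],"hand":1},{"translation":[0,0,0],"angular":[0,0,0],"hand":1}]'>/dev/null; python3 -c "
from h import *
where()"
python3 -m handwheel '[{"translation":[0.001,0,0],"angular":[0,0,0],"hand":1},{"translation":[0.001,0,0],"angular":[0,0,0],"hand":1},{"translation":[0,0,0],"angular":[0,0,0],"hand":1}]'>/dev/null; python3 -c "
from h import *
where()"
python3 -m handwheel '[{"translation":[0.001,0,0],"angular":[0,0,0],"hand":1},{"translation":[0.001,0,0],"angular":[0,0,0],"hand":1},{"translation":[0,0,0],"angular":[0,0,0],"hand":1}]'>/dev/null; python3 -c "
from h import *
where()"
```

```text
t 16.07 bal [-0.0299  0.0035] z 0.1282 yaw err deg -0.01 tilt [-0.001  0.    -1.   ] F [ 0.1 -0.5  0.8] w 0.0002
t 16.32 bal [-0.0299  0.0035] z 0.1282 yaw err deg -0.01 tilt [ 0.002  0.001 -1.   ] F [ 4.1  0.9 -0.9] w 0.0004
t 16.57 bal [-0.0298  0.0035] z 0.1283 yaw err deg -0.02 tilt [ 0.006  0.001 -1.   ] F [ 7.4  2.3 -3.3] w 0.0003
```

The cover is on its stop (7 N at x=-0.030). Back off, rise, and go over the green key.

```bash
python3 -m handwheel '[{"translation":[-0.01,0,0],"angular":[0,0,0],"hand":1},{"translation":[-0.013,0,0],"angular":[0,0,0],"hand":1},{"translation":[0,0,-0.03],"angular":[0,0,0],"hand":1},{"translation":[0,0,-0.03],"angular":[0,0,0],"hand":1},{"translation":[0,0,0],"angular":[0,0,0],"hand":1}]'>/dev/null
python3 -m handwheel '[{"translation":[0.026,0.0123,0],"angular":[0,0,0],"hand":1},{"translation":[0.026,0.0123,0],"angular":[0,0,0],"hand":1},{"translation":[0.026,0.0123,0],"angular":[0,0,0],"hand":1},{"translation":[0.026,0.0123,0],"angular":[0,0,0],"hand":1},{"translation":[0.026,0.0123,0],"angular":[0,0,0],"hand":1},{"translation":[0,0,0],"angular":[0,0,0],"hand":1},{"translation":[0,0,0],"angular":[0,0,0],"hand":1}]'>/dev/null
python3 - <<'E'
from h import *
where()
Rm=R.from_euler('z',YAW).as_matrix()[:2,:2]
for n in ROI:
    im=manip.get_image(n)
    for c in("blue","green","brass"):
        for b in blobs(im,c,ROI[n]): print(n,c,b[0].round(1),b[1],[(z,(Rm.T@(plane(n,b[0],z)[:2]-O)).round(4)) for z in(.178,.142,.084)])
E
```

```text
t 17.57 bal [-0.1419  0.0656] z 0.1883 yaw err deg 0.03 tilt [-0.002 -0.    -1.   ] F [ 0.6  0.7 -0.7] w -0.0
top blue [336.8 169.8] 99 [(0.178, array([-0.0464,  0.0009])), (0.142, array([-0.0419, -0.0016])), (0.084, array([-0.0347, -0.0057]))]
top blue [293.4 178.5] 11 [(0.178, array([-0.0507,  0.1338])), (0.142, array([-0.0463,  0.1345])), (0.084, array([-0.0393,  0.1357]))]
side blue [399.2 174.5] 236 [(0.178, array([0.2393, 0.0104])), (0.142, array([0.2638, 0.0429])), (0.084, array([0.3032, 0.0954]))]
side blue [313.5 180.7] 19 [(0.178, array([-0.0629,  0.089 ])), (0.142, array([-0.0488,  0.1243])), (0.084, array([-0.0261,  0.1811]))]
side blue [408.5 187.2] 6 [(0.178, array([ 0.2375, -0.0592])), (0.142, array([ 0.2619, -0.029 ])), (0.084, array([0.3012, 0.0196]))]
side blue [327.2 197.2] 76 [(0.178, array([-0.0488, -0.004 ])), (0.142, array([-0.0342,  0.0281])), (0.084, array([-0.0107,  0.0797]))]
side blue [402.5 189.8] 6 [(0.178, array([ 0.2111, -0.0634])), (0.142, array([ 0.2346, -0.0334])), (0.084, array([0.2725, 0.0149]))]
side green [295.4 209. ] 49 [(0.178, array([-0.1688, -0.0175])), (0.142, array([-0.1583,  0.0141])), (0.084, array([-0.1414,  0.065 ]))]
side brass [300.9 221.6] 36 [(0.178, array([-0.1709, -0.076 ])), (0.142, array([-0.1605, -0.0464])), (0.084, array([-0.1438,  0.0013]))]
```

Both tab centres measure at x=-0.046, which is exactly shut. The key centre is confirmed at (-0.141, 0.065) and the weight is unmoved. Descend on the green key.

```bash
python3 -m handwheel '[{"translation":[0,0,0.025],"angular":[0,0,0],"hand":1},{"translation":[0,0,0.025],"angular":[0,0,0],"hand":1},{"translation":[0,0,0.025],"angular":[0,0,0],"hand":1},{"translation":[0,0,0.025],"angular":[0,0,0],"hand":1},{"translation":[0,0,0.018],"angular":[0,0,0],"hand":1},{"translation":[0,0,0.008],"angular":[0,0,0],"hand":1},{"translation":[0,0,0],"angular":[0,0,0],"hand":1},{"translation":[0,0,0],"angular":[0,0,0],"hand":1},{"translation":[0,0,0],"angular":[0,0,0],"hand":1}]'>/dev/null; python3 -c "
from h import *
where()"
python3 -m handwheel '[{"translation":[0,0,0.002],"angular":[0,0,0],"hand":1},{"translation":[0,0,0.002],"angular":[0,0,0],"hand":1},{"translation":[0,0,0.002],"angular":[0,0,0],"hand":1},{"translation":[0,0,0.002],"angular":[0,0,0],"hand":1},{"translation":[0,0,0.002],"angular":[0,0,0],"hand":1},{"translation":[0,0,0],"angular":[0,0,0],"hand":1},{"translation":[0,0,0],"angular":[0,0,0],"hand":1}]'>/dev/null; python3 -c "
from h import *
where()"
```

```text
t 18.42 bal [-0.1385  0.0643] z 0.0632 yaw err deg -0.01 tilt [ 0.002 -0.    -1.   ] F [ 0.4 -0.4  0.4] w 0.0002
t 19.0 bal [-0.1401  0.0649] z 0.0522 yaw err deg -0.0 tilt [-0.  0. -1.] F [0.6 0.7 0. ] w 0.0001
```

```bash
python3 -m handwheel '[{"translation":[0,0,0.002],"angular":[0,0,0],"hand":1},{"translation":[0,0,0.002],"angular":[0,0,0],"hand":1},{"translation":[0,0,0.002],"angular":[0,0,0],"hand":1},{"translation":[0,0,0.002],"angular":[0,0,0],"hand":1},{"translation":[0,0,0.001],"angular":[0,0,0],"hand":1},{"translation":[0,0,0],"angular":[0,0,0],"hand":1},{"translation":[0,0,0],"angular":[0,0,0],"hand":1}]'>/dev/null; python3 -c "
from h import *
where()"
python3 -m handwheel '[{"translation":[0,0,0.002],"angular":[0,0,0],"hand":1},{"translation":[0,0,0.001],"angular":[0,0,0],"hand":1},{"translation":[0,0,0],"angular":[0,0,0],"hand":1},{"translation":[0,0,0],"angular":[0,0,0],"hand":1}]'>/dev/null; python3 -c "
from h import *
where()"
```

```text
t 19.58 bal [-0.1397  0.0648] z 0.0457 yaw err deg 0.01 tilt [ 0.001 -0.    -1.   ] F [-6.7  0.7 22.6] w -0.0001
t 19.92 bal [-0.1396  0.0647] z 0.0453 yaw err deg 0.02 tilt [ 0.002 -0.001 -1.   ] F [-12.2   1.3  45. ] w 0.0002
```

45 N at TCP z=0.0453 is a hard stop. I back off in small steps to read the spring and confirm the 6 mm travel.

```bash
python3 -m handwheel '[{"translation":[0,0,-0.003],"angular":[0,0,0],"hand":1},{"translation":[0,0,-0.002],"angular":[0,0,0],"hand":1},{"translation":[0,0,0],"angular":[0,0,0],"hand":1}]'>/dev/null; python3 -c "
from h import *
where()"
python3 -m handwheel '[{"translation":[0,0,-0.002],"angular":[0,0,0],"hand":1},{"translation":[0,0,0],"angular":[0,0,0],"hand":1},{"translation":[0,0,0],"angular":[0,0,0],"hand":1}]'>/dev/null
python3 - <<'E'
from h import *
where()
im=manip.get_image("side")
for c in ("green","brass","red"):
    for b in blobs(im,c,ROI["side"]): print(c,b[0].round(1),b[1])
E
python3 -m handwheel '[{"translation":[0,0,-0.002],"angular":[0,0,0],"hand":1},{"translation":[0,0,0],"angular":[0,0,0],"hand":1},{"translation":[0,0,0],"angular":[0,0,0],"hand":1}]'>/dev/null; python3 -c "
from h import *
where()"
```

```text
t 20.17 bal [-0.1398  0.0649] z 0.0463 yaw err deg 0.0 tilt [ 0.001 -0.    -1.   ] F [-1.  -0.3  4.1] w 0.0
t 20.42 bal [-0.1399  0.0649] z 0.0473 yaw err deg -0.01 tilt [ 0.  0. -1.] F [-0.2 -0.3  4.1] w 0.0002
green [295.3 210.9] 21
brass [300.9 221.7] 32
red [308.4 235.1] 35
t 20.72 bal [-0.1399  0.0649] z 0.0492 yaw err deg -0.0 tilt [ 0.  0. -1.] F [-0.5 -0.5  2.2] w 0.0001
```

The spring reads 4.1 N at z=0.047 and 2.2 N at 0.049, about 0.8 N/mm. So the stop at 0.0455 was the key fully down. Release, rise clear, move off, and take a final look.

```bash
python3 -m handwheel '[{"translation":[0,0,-0.004],"angular":[0,0,0],"hand":1},{"translation":[0,0,-0.015],"angular":[0,0,0],"hand":1},{"translation":[0,0,-0.03],"angular":[0,0,0],"hand":1},{"translation":[0,0,-0.03],"angular":[0,0,0],"hand":1},{"translation":[0,0,-0.03],"angular":[0,0,0],"hand":1},{"translation":[0,0,-0.03],"angular":[0,0,0],"hand":1},{"translation":[0,0.03,0],"angular":[0,0,0],"hand":1},{"translation":[0,0.03,0],"angular":[0,0,0],"hand":1},{"translation":[0,0.03,0],"angular":[0,0,0],"hand":1},{"translation":[0,0.03,0],"angular":[0,0,0],"hand":1}]'>/dev/null
python3 -m handwheel '[{"translation":[0,0.035,0],"angular":[0,0,0],"hand":1},{"translation":[0,0.035,0],"angular":[0,0,0],"hand":1},{"translation":[0,0.035,0],"angular":[0,0,0],"hand":1},{"translation":[0,0.02,0],"angular":[0,0,0],"hand":1},{"translation":[0,0,0],"angular":[0,0,0],"hand":1},{"translation":[0,0,0],"angular":[0,0,0],"hand":1},{"translation":[0,0,0],"angular":[0,0,0],"hand":1}]'>/dev/null
python3 - <<'E'
from h import *
where()
Rm=R.from_euler('z',YAW).as_matrix()[:2,:2]
ims={n:manip.get_image(n) for n in ROI}
for n in ROI:
    for c in H:
        for b in blobs(ims[n],c,ROI[n],10): print(n,c,b[0].round(1),b[1],[(z,(Rm.T@(plane(n,b[0],z)[:2]-O)).round(4)) for z in(.178,.142,.084)])
a=cv2.resize(ims["top"][80:225,240:400],(400,362),interpolation=2);b=cv2.resize(ims["side"][150:262,275:400],(400,358),interpolation=2)
cv2.imwrite("pics/z.png",cv2.convertScaleAbs(np.hstack([a[:358],b])[:,:,::-1],alpha=1.5))
E
```

```text
t 22.13 bal [-0.1403  0.3093] z 0.188 yaw err deg 0.02 tilt [-0.001 -0.001 -1.   ] F [ 1.  -0.1 -0.5] w 0.0003
top green [321.  205.5] 62 [(0.178, array([-0.1445,  0.0656])), (0.142, array([-0.1424,  0.0646])), (0.084, array([-0.1391,  0.0631]))]
top red [360.9 199. ] 61 [(0.178, array([-0.1451, -0.0551])), (0.142, array([-0.143, -0.059])), (0.084, array([-0.1397, -0.0654]))]
top blue [336.7 169.8] 99 [(0.178, array([-0.0464,  0.0012])), (0.142, array([-0.0419, -0.0013])), (0.084, array([-0.0346, -0.0054]))]
top blue [297.6 178.2] 40 [(0.178, array([-0.0522,  0.1212])), (0.142, array([-0.0479,  0.1216])), (0.084, array([-0.0408,  0.1222]))]
top brass [339.1 203.1] 38 [(0.178, array([-0.1462,  0.0112])), (0.142, array([-0.1442,  0.0089])), (0.084, array([-0.1409,  0.0052]))]
side green [295.5 208.9] 46 [(0.178, array([-0.1683, -0.0172])), (0.142, array([-0.1579,  0.0144])), (0.084, array([-0.141 ,  0.0653]))]
side red [308.6 234.6] 43 [(0.178, array([-0.1668, -0.1358])), (0.142, array([-0.1562, -0.1083])), (0.084, array([-0.1392, -0.0639]))]
side blue [397.6 174. ] 190 [(0.178, array([0.2348, 0.0147])), (0.142, array([0.2591, 0.0473])), (0.084, array([0.2982, 0.1   ]))]
side blue [407.9 176.8] 32 [(0.178, array([ 0.2624, -0.0115])), (0.142, array([0.2876, 0.0203])), (0.084, array([0.3283, 0.0716]))]
side blue [313.3 180.9] 21 [(0.178, array([-0.0639,  0.0884])), (0.142, array([-0.0498,  0.1237])), (0.084, array([-0.0271,  0.1804]))]
side blue [327.2 197.3] 78 [(0.178, array([-0.0489, -0.0047])), (0.142, array([-0.0343,  0.0273])), (0.084, array([-0.0108,  0.0789]))]
side brass [300.8 221.4] 35 [(0.178, array([-0.1709, -0.0752])), (0.142, array([-0.1605, -0.0456])), (0.084, array([-0.1437,  0.0021]))]
```

View pics/z.png

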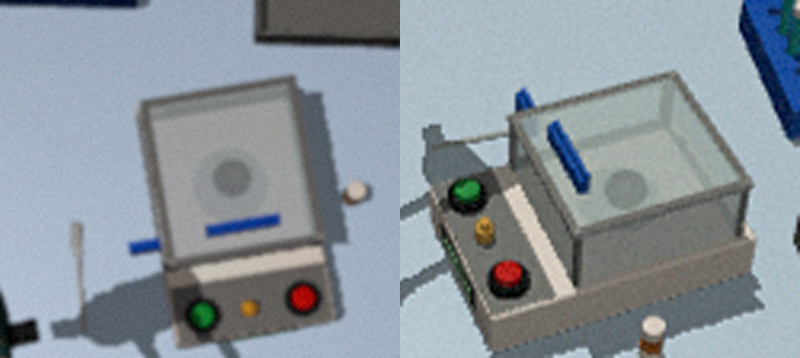

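The shield is fully closed: cover tab at top crop (243,225), door tab at (145,246). The green key is back up at (203,315), and the weight, vial, spatula and specimen are unmoved.

```bash
python3 -c "
from rig import manip
print(manip.sign_off())"
```

```text
the job is handed in; nothing more can be done
None
```

The job is handed in at about 22 s: the side door and top cover are fully shut on their stops, then the green key was pressed to its stop (fingertip force peaked near 45 N) and came back up, with the red key, specimen and surrounding things undisturbed.

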